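# Lay the straw carton down before the bar trolley rolls out

## Task

The tall carton of straws would fall over when the bar trolley is wheeled out of its alcove, so lay it down. Slide it, still standing, until its foot rests against the nearest edge of the marble slab, then push its top over so that it ends lying flat on its back on the slab, green front upwards, its length square to that edge. Its foot may overhang the edge a little, by less than a quarter of its length. Leave the shaker, jug, rocks glass and muddler where they are.

Things in the scene. Friction and masses are not known exactly. Their poses are not given: they have to be found in the camera images.
- carton: Tall closed stiff yellow card carton, 80 (x) by 110 (y) by 170 mm tall (z), 0.2 to 0.4 kg evenly spread, loose. Origin: centre of its underside. Front (-x, facing away from the slab, to the robot's right, at the start): green with coloured straws; back (+x): plain. Standing: z up; on its back: x down. Slides when pushed below about 40 mm above the oak, tips when pushed high, falls by itself past 25 degrees.
- carton_foot (a point): Middle of the carton's back bottom edge, 40 mm along the carton's +x from its origin; axes as the carton. At the start it is 22 to 50 mm short of the slab's near edge, up to 20 mm off the slab's centre line, and the carton is turned up to 0.15 rad from square with the slab.
- slab: Pale marble serving slab, 210 mm (x) by 240 mm (y) by 8 mm thick, lying on the oak top and immovable. Origin at the centre of its underside, z up; x points from the carton's side across the slab, to the robot's left within 0.31 rad (yaw 1.27 to 1.85).
- slab_edge (a point): Middle of the slab's top edge on the carton's side (its near edge, the stop for the carton's foot), 105 mm along the slab's -x from its origin and 8 mm up; axes as the slab.
- shaker: Copper-coloured steel shaker, up to 84 mm across, 207 mm tall, standing beside the slab or past its far edge. Origin at the centre of its underside. Not to be disturbed.
- jug: Clear glass mixing jug, 86 mm across, 140 mm tall, standing beside the slab or past its far edge. Origin at the centre of its underside. Not to be disturbed.
- rocks_glass: Amber rocks glass, 82 mm across, 88 mm tall, standing beyond the carton, as seen from the robot. Origin at the centre of its underside. Not to be disturbed.
- muddler: Bamboo muddler, 190 mm long (x), 22 mm thick, lying past the slab's far edge. Origin on its underside, 90 mm from its square handle end (-x) and 100 mm from its round end. Not to be disturbed.
Things that resemble listed ones, but are neither listed nor needed, are in the scene too. Of the things shaped like the carton, the yellow one is meant.

How it is judged (in metres and radians):
On the way:
1. the carton stands upright with its foot against the slab's near edge (within 10 mm) (x of carton_foot in the frame of slab_edge above -0.01 m and angle between carton's own z axis and vertical below 0.12 rad), for 0.2 s.
At the end, for the whole second after the job is handed in: The carton lies still on its back on the slab, green front up and level within 0.15 rad, its length square with the slab's near edge within 0.2 rad, its underside no more than 45 mm outside and 45 mm inside that edge, its middle within 65 mm of the slab's centre line (angle between carton's own x axis and vertical above 2.99 rad and x of carton in the frame of slab_edge between -0.045 and 0.045 m and y of carton in the frame of slab_edge between -0.065 and 0.065 m and angle between the z axis of carton and the x axis of slab, either way round below 0.2 rad and linear speed of carton below 0.02 m/s and angular speed of carton below 0.1 rad/s); the robot touches nothing.
It fails at once if the shaker is moved by more than 25 mm or tipped (distance of shaker from where it was at the start of the episode above 0.025 m or angle between shaker's own z axis and vertical above 0.35 rad).
It fails at once if the jug is moved by more than 25 mm or tipped (distance of jug from where it was at the start of the episode above 0.025 m or angle between jug's own z axis and vertical above 0.35 rad).
It fails at once if the rocks glass is moved by more than 25 mm or tipped (distance of rocks_glass from where it was at the start of the episode above 0.025 m or angle between rocks_glass's own z axis and vertical above 0.35 rad).
It fails at once if the muddler is moved by more than 25 mm or tipped (distance of muddler from where it was at the start of the episode above 0.025 m or angle between muddler's own z axis and vertical above 0.35 rad).
It also fails if it takes over 38 s, if anything falls off the work surface, if the arm or the gripper's body presses on something with over 40 N, if the wrist force passes 120 N, or if a joint passes its speed limit or range.

## Robot

A 6-joint arm with a two-finger parallel gripper is mounted at the origin on the work surface. World frame = base frame: x ahead of the robot, y to its left, z up, the work surface at z = 0. Lengths are in mm, angles in rad, forces in N, time in s.
With the tool pointing down it reaches from about 350 to 875 mm from the base axis. Payload 4.2 kg.
Tool frame: the origin (TCP) lies at the very end of the fingers, on their centre line; the grasp point (between the pads) lies 19 mm behind it; z points along the fingers, y is the direction in which the jaws open and shut (so a half turn about z gives the same grasp; the last joint's range is limited). The gripper opens to 85 mm and grips with 20 to 120 N. Pads are 22 mm wide; open, the fingers measure 114 mm over their backs; the gripper's body (76 mm by 85 mm) begins 54 mm behind the grasp point. The pads swing forward as they close: fully open they stand 13 mm farther back than shut.
Start: joints at [0.259, 0.385, 0.008, 0, -1.194, -0.259], TCP at [624.979, 0.025, 231.312] pointing down, gripper open.
Joint ranges: [-3.14, 3.14], [-1.21, 2.06], [-1.07, 1.41], [-3.16, 2.05], [-2.99, -0.16], [-3.1, 3.1]. Speed limits (rad/s): [2.79, 2.79, 3.14, 3.14, 3.14, 3.14].

## Interface

Orientations are given as a unit quaternion [x, y, z, w].
In Python, from bench import arm, optics, job gives the robot as it stands.
- The arm moves only by the tool send_rows, never from a script. Its argument "steps" is a list that holds one entry, the list of rows, each a list of 5 numbers: the shift along the tool's x, y, z in cm, then the turn about the tool's z in rad, then the opening, from 0 (shut) to 1 (fully open). A call has 1 to 10 rows; each row shifts and turns the pose as measured when the row begins, along the tool's axes as they then stand; what a row does not reach is not made up. A row lasts 1/12 s, in which the tool goes at most 41.7 mm and 7.16 degrees, less where a joint would pass 70% of its speed; a pose out of reach is approached as far as the arm can. A call with a gripper value outside its range is refused whole. The fingers move at their own pace and stop on an object; the grip force is fixed at half the most. Time passes only in rows, so rows that do not move let the fingers close. It gives the time, the measured TCP pose, the force and the opening at its end, in the units of the state.
- arm.read_state(): the state, without advancing time (a new reading comes with each control period).
- optics.get_image(name): name is "scene" or "side" or "wrist"; returns (picture, depth): 420x560x3 uint8, blue, green, red; 420x560 float32, mm along the optical axis (not along the pixel's ray), 0 where there is no reading.
- optics.get_calibration(name): a dict with "K" (3x3 intrinsics, pixels), "rvec" (rotation vector, rad) and "tvec" (3), from world to camera coordinates, as OpenCV has them; the wrist camera has in their place "hand_eye" (4x4, takes a point from camera to tool coordinates, whose origin is the TCP and whose axes are the flange's). Camera axes: x right, y down, z forward; pixel columns grow to the right and rows downward; lengths in mm; the calibration is good to about 2 mm. The wrist camera is an equidistant fisheye: a pixel r from the principal point sees the ray r / f radians off the axis. A picture is of the moment at which its call begins: read the wrist's pose just before it. get_calibration takes no time and is no camera call.
- job.job_done(): hands the job in, once; it reports no verdict.
The state is a dict: "clock": time; "joints": joint angles; "joint_vel": joint speeds; "joint_efforts": joint torques, N m; "position": TCP position; "ee_rot": TCP orientation; "contact_force": force on the tool from outside, world axes, zero at the start; "wrist_torque": the same for the moment, N m; "gripper_width": finger opening in mm.
Only numpy, scipy, OpenCV 4.12 (cv2) and the standard library are available. Lean on these libraries where they do the work, as an engineer would, in place of code of your own. Each camera call takes 0.05 s, during which the arm holds its last target. There are 200 camera calls.

## Working session

There is one attempt and no reset: what is moved stays moved. The work goes in short steps, Python scripts to look and compute and a tool call to move; the robot and the scene stay as the last step left them, time stands still between calls to the robot, and variables do not carry over. Pictures are saved under pics/ and viewed, about 8 in all and at most 12, crops included, and the job is handed in when it is done.

Besides the shell and the picture viewer there is one more tool, called after "Request:" as name(argument=value, ...) on one line, values as JSON. send_rows: Moves the arm, as the interface text tells. Its arguments: {"type":"object","properties":{"steps":{"type":"array","items":{"type":"array","items":{"type":"array","items":{"type":"number"}}}}},"required":["steps"]}

```bash
mkdir -p pics
cat > h.py <<'E'
import numpy as np, cv2, pickle
from bench import arm, optics, job
from scipy.spatial.transform import Rotation as R
def snap(name,tag):
    im,d=optics.get_image(name); im=np.array(im); cv2.imwrite(f'pics/{tag}.png',im)
    c=optics.get_calibration(name); np.savez(f'pics/{tag}.npz',im=im,d=d,K=c['K'],r=c['rvec'],t=c['tvec'])
def load(tag):
    z=np.load(f'pics/{tag}.npz'); im,d,K=z['im'],z['d'],z['K']
    Rm=R.from_rotvec(np.ravel(z['r'])).as_matrix(); t=np.ravel(z['t'])
    v,u=np.mgrid[:d.shape[0],:d.shape[1]]
    p=np.stack([(u-K[0,2])/K[0,0]*d,(v-K[1,2])/K[1,1]*d,d],-1)
    P=(p-t)@Rm; P[d==0]=np.nan
    return im,d,P
def st():
    s=arm.read_state(); print({k:np.round(s[k],3).tolist() for k in ['clock','joints','position','ee_rot','contact_force','gripper_width']})
E
python3 - <<'E'
from h import *
st(); snap('scene','a'); snap('side','b')
E
```

```text
{'clock': 0.0, 'joints': [0.259, 0.386, 0.007, -0.001, -1.194, -0.259], 'position': [624.419, 0.012, 230.207], 'ee_rot': [-0.707, 0.707, 0.001, -0.001], 'contact_force': [-0.682, -0.491, -0.745], 'gripper_width': 85.649}
```

View pics/a.png

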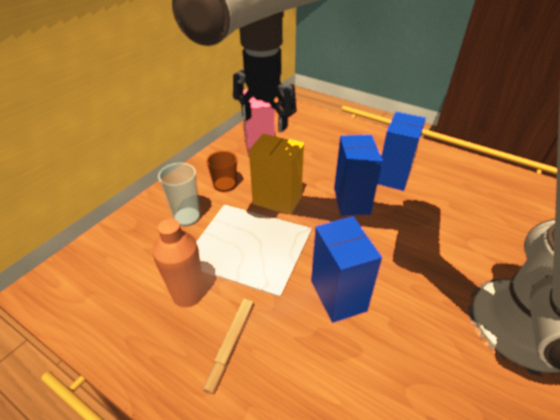

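View pics/b.png

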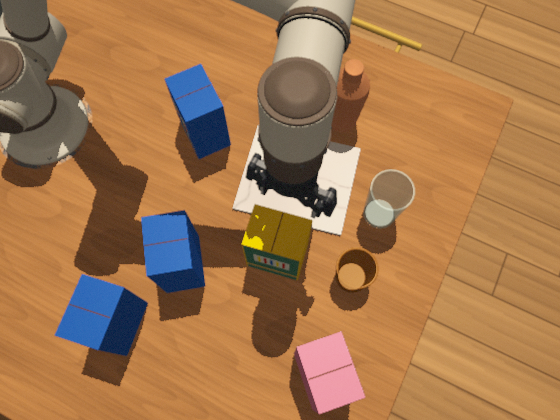

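The scene view shows the slab around (252,248), the yellow carton at (277,175), the amber glass at (222,172), the jug at (180,195), the shaker at (178,265) and the muddler at (230,345). Three blue cartons and one pink one are decoys. I'll merge both depth clouds into a top-down map.

Run:
```python
from h import *
# 1px=1.25mm ; col = (450-y)... view: x up, y left
W,H=720,600
out=np.zeros((H,W,3),np.uint8); zb=np.full((H,W),-50.)
for t in 'ab':
    im,d,P=load(t); p=P.reshape(-1,3); c=im.reshape(-1,3)
    ok=np.isfinite(p[:,0])&(p[:,2]<240); p,c=p[ok],c[ok]
    print(t,np.median(p[(abs(p[:,2])<15)][:,2]))
    o=np.argsort(p[:,2]); p,c=p[o],c[o]
    r=((950-p[:,0])/1.25).astype(int); q=((450-p[:,1])/1.25).astype(int)
    k=(r>=0)&(r<H-1)&(q>=0)&(q<W-1)
    for a in(0,1):
      for b in(0,1):
        z=zb[r[k]+a,q[k]+b]; m=p[k][:,2]>z
        out[r[k][m]+a,q[k][m]+b]=c[k][m]; zb[r[k][m]+a,q[k][m]+b]=p[k][m][:,2]
for x in range(200,951,100): cv2.putText(out,str(x),(0,int((950-x)/1.25)+4),0,.35,(255,255,255)); cv2.line(out,(30,int((950-x)/1.25)),(W,int((950-x)/1.25)),(255,255,255),1)
for y in range(-400,401,100): cv2.putText(out,str(y),(int((450-y)/1.25)-10,595),0,.35,(255,255,255)); cv2.line(out,(int((450-y)/1.25),0),(int((450-y)/1.25),585),(255,255,255),1)
cv2.imwrite('pics/top.png',out)
# carton top (yellow) & slab (pale)
for t in 'ab':
    im,d,P=load(t); h=cv2.cvtColor(im,cv2.COLOR_BGR2HSV)
    ye=(h[...,0]>18)&(h[...,0]<33)&(h[...,1]>120)
    top=ye&(abs(P[...,2]-170)<8)
    top=cv2.morphologyEx(top.astype(np.uint8),cv2.MORPH_OPEN,np.ones((3,3)))>0
    if top.sum()>50: print(t,'top',top.sum(),cv2.minAreaRect(P[top][:,:2].astype(np.float32)),np.median(P[top][:,2]))
    sl=(h[...,1]<60)&(h[...,2]>130)&(abs(P[...,2]-8)<8)
    sl=cv2.morphologyEx(sl.astype(np.uint8),cv2.MORPH_OPEN,np.ones((5,5)))
    n,l,s,_=cv2.connectedComponentsWithStats(sl)
    for i in range(1,n):
        if s[i,4]>500: print(t,'slab',s[i],cv2.minAreaRect(P[l==i][:,:2].astype(np.float32)),np.median(P[l==i][:,2]))
```

```text
a 0.16564329416409562
b 0.2544639204256579
a top 1002 ((1179.828369140625, -357.7938537597656), (709.202392578125, 1254.706298828125), 88.30433654785156) 169.64988646331898
a slab [ 198  207  111   87 6218] ((581.9207763671875, 139.9183349609375), (239.53976440429688, 209.43080139160156), 11.567696571350098) 7.917041830737034
b top 2573 ((619.3439331054688, -38.22587203979492), (110.26317596435547, 79.16183471679688), 9.888734817504883) 170.15748167582262
b slab [ 312  148   47   86 2147] ((661.6156005859375, 153.9930877685547), (79.5999755859375, 208.4199676513672), 12.22309398651123) 8.292227367830396
b slab [ 234  178   77   40 1396] ((561.0780639648438, 62.516448974609375), (167.75608825683594, 76.18213653564453), 9.59544563293457) 8.294029097544481
```

View pics/top.png

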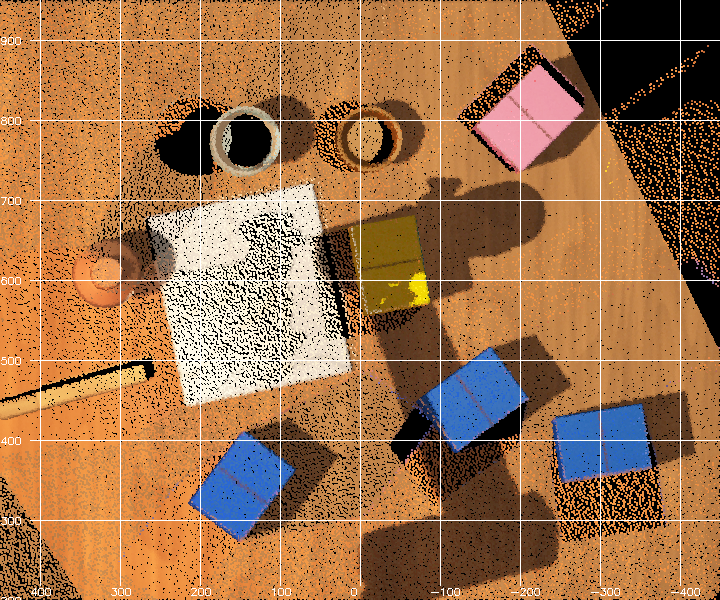

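Slab: centre (582,140), 240×209 mm, x-yaw 101.6°, so slab_edge is about (603,37). Carton: centre (619,-38), top at 170 mm, 110×79 mm, yaw 99.9°. Its foot is 37 mm short of the edge and 2 mm off line, all within the stated bounds.

To keep the gripper body clear, I'll push with the back of an open finger and the jaw axis along slab x. First the tool goes over to the carton's right, then turns by +1.37 rad.

Request:
send_rows(steps=[[[3.0,-0.4,0,0,1],[3.0,-0.4,0,0,1],[3.0,-0.4,0,0,1],[3.0,-0.4,0,0,1],[3.0,-0.2,0,0,1],[0,0,0,0.12,1],[0,0,0,0.12,1],[0,0,0,0.12,1],[0,0,0,0.12,1],[0,0,0,0.12,1]]])

```text
clock: 0.93
position: [640.5, -156.6, 222.3]
ee_rot: [-0.46, 0.888, 0.004, -0.006]
contact_force: [-0.1, 0.1, 0.1]
gripper_width: 85.5
```

```bash
cat >> h.py <<'E'
O=np.array([603.0,37.0]); th=np.deg2rad(101.57); X=np.array([np.cos(th),np.sin(th)]); Y=np.array([-X[1],X[0]])
def tool():
    st(); s=arm.read_state(); p=np.array(s['position']); m=R.from_quat(s['ee_rot']).as_matrix()
    print('tool in edge frame',np.round([(p[:2]-O)@X,(p[:2]-O)@Y,p[2]],1),'tool y yaw-slab yaw',round(np.arctan2(m[1,1],m[0,1])-th,3))
E
python3 -c "from h import *; tool()"
```

```text
{'clock': 0.933, 'joints': [0.004, 0.457, 0.101, -0.002, -1.23, -0.619], 'position': [640.49, -156.64, 222.345], 'ee_rot': [-0.46, 0.888, 0.004, -0.006], 'contact_force': [-0.138, 0.148, 0.146], 'gripper_width': 85.5}
tool in edge frame [-197.2    2.1  222.3] tool y yaw-slab yaw 0.753
```

Request:
send_rows(steps=[[[0,0,0,0.12,1],[0,0,0,0.12,1],[0,0,0,0.12,1],[0,0,0,0.12,1],[0,0,0,0.12,1],[0,0,0,0.12,1],[0,0,3,0.03,1],[0,0,3,0,1],[0,0,3,0,1],[0,0,3,0,1]]])

```text
clock: 1.77
position: [640.9, -157.0, 101.6]
ee_rot: [-0.085, 0.996, 0.001, -0.003]
contact_force: [-0.1, -0.2, 0.3]
gripper_width: 85.3
```

```bash
python3 -c "
from h import *
tool(); snap('side','c')"
```

```text
{'clock': 1.767, 'joints': [0.003, 0.553, -0.057, -0.002, -0.967, -1.403], 'position': [640.858, -157.048, 101.625], 'ee_rot': [-0.085, 0.996, 0.001, -0.003], 'contact_force': [-0.12, -0.212, 0.252], 'gripper_width': 85.312}
tool in edge frame [-197.7    1.8  101.6] tool y yaw-slab yaw -0.032
```

View pics/c.png

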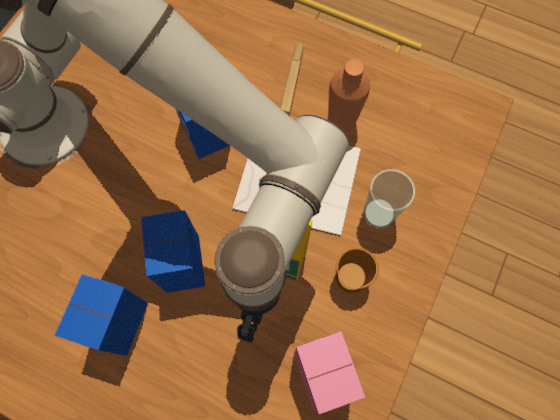

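Tool is on the carton's right with the jaw axis lined up, clear of the blue (175,250) and pink (330,370) cartons. Before descending, I'll check that the forearm over the carton will clear its 170 mm top.

```bash
python3 -c "
from h import *
im,d,P=load('c')
for u,v in [(250,255),(280,225),(300,190),(320,150),(240,180)]: print(u,v,np.round(P[v,u]))
snap('scene','d'); im,d,P=load('d'); cv2.imwrite('pics/d2.png',cv2.resize(im[0:260,120:470],(700,520)))"
```

```text
250 255 [ 645. -155.  461.]
280 225 [ 657. -101.  439.]
300 190 [659. -48. 441.]
320 150 [658.  15. 438.]
240 180 [473.  76.  10.]
```

View pics/d2.png

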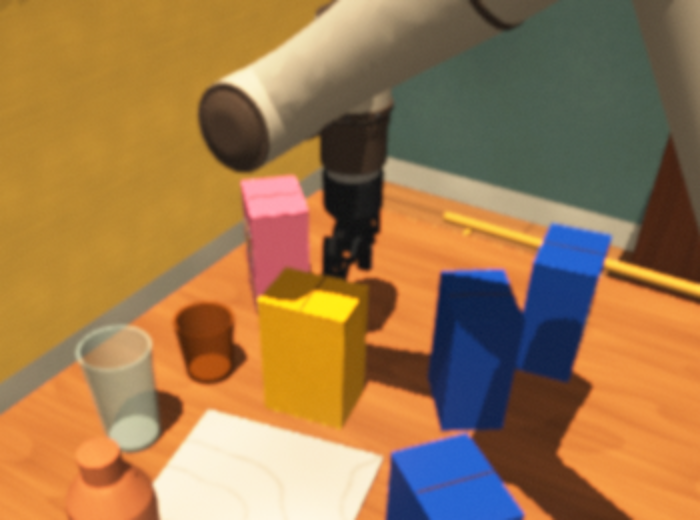

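The link's underside will be at about 250 mm at the lowest pose, so it clears. Descending, then approaching.

Request:
send_rows(steps=[[[0,0,3,-0.03,1],[0,0,3,0,1],[0,0,2.0,0,1],[0,0,0.5,0,1],[0,1.0,0,0,1],[0,0.8,0,0,1],[0,0.5,0,0,1]]])

```text
clock: 2.45
position: [638.5, -135.1, 19.6]
ee_rot: [-0.101, 0.995, -0.001, -0.003]
contact_force: [0.2, -1.1, 0.7]
gripper_width: 85.2
```

```bash
python3 -c "
from h import *
tool(); snap('scene','e')
im,d,P=load('e'); cv2.imwrite('pics/e2.png',cv2.resize(im[60:260,150:430],(784,560)))"
```

```text
{'clock': 2.45, 'joints': [0.04, 0.636, -0.149, 0.002, -0.792, -1.409], 'position': [638.526, -135.144, 19.633], 'ee_rot': [-0.101, 0.995, -0.001, -0.003], 'contact_force': [0.154, -1.066, 0.745], 'gripper_width': 85.212}
tool in edge frame [-175.8   -0.3   19.6] tool y yaw-slab yaw 0.0
```

View pics/e2.png

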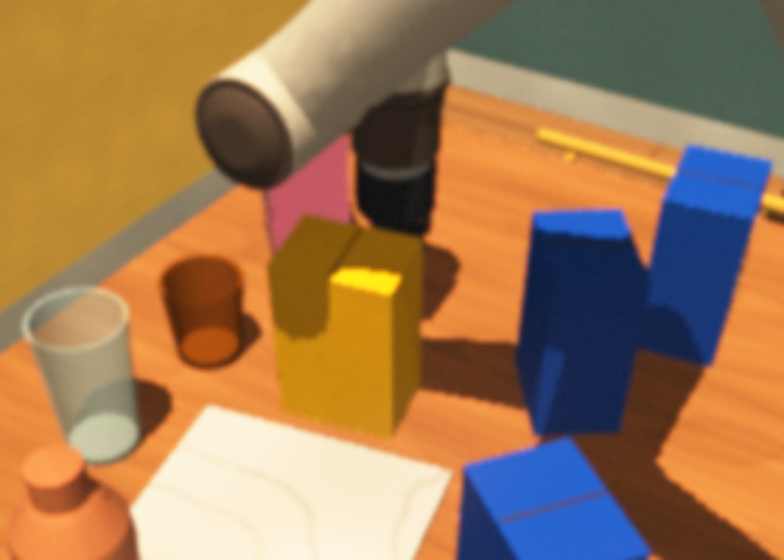

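Carton upright and undisturbed, with its top at crop (345,250) and its foot at (340,425). The gripper is just behind it. I'll lower 7 mm and push slowly.

Request:
send_rows(steps=[[[0,0,0.7,0,1],[0,0.5,0,0,1],[0,0.5,0,0,1],[0,0.5,0,0,1],[0,0.5,0,0,1]]])

```text
clock: 2.92
position: [637.4, -113.1, 18.0]
ee_rot: [-0.102, 0.995, -0.001, 0.002]
contact_force: [0.9, -1.2, -0.4]
gripper_width: 85.3
```

```bash
cat >> h.py <<'E'
def carton(tag,cam='scene'):
    snap(cam,tag); im,d,P=load(tag); h=cv2.cvtColor(im,cv2.COLOR_BGR2HSV)
    ye=(h[...,0]>18)&(h[...,0]<35)&(h[...,1]>110)&(np.hypot(P[...,0]-615,P[...,1]+10)<160)
    E=np.stack([(P[...,:2]-O)@X,(P[...,:2]-O)@Y,P[...,2]],-1)
    b=ye&(E[...,2]>15)&(E[...,2]<160); q=E[b]
    for lo in(20,60,100,140):
        w=q[(q[:,2]>lo-6)&(q[:,2]<lo+20)]
        if len(w)>20: print(lo,'n',len(w),'x\' pct50/80/95',np.round(np.percentile(w[:,0],[50,80,95]),1),'y',np.round(np.percentile(w[:,1],[2,98]),1))
    t=ye&(P[...,2]>162); 
    if t.sum()>30: print('top z',np.round(np.percentile(P[t][:,2],[5,95]),1)," x'",np.round(np.percentile(E[t][:,0],[2,98]),1),'y',np.round(np.percentile(E[t][:,1],[2,98]),1))
    return E,ye
E
python3 -c "
from h import *
tool(); carton('f')"
```

```text
{'clock': 2.917, 'joints': [0.075, 0.627, -0.173, 0.004, -0.766, -1.444], 'position': [637.354, -113.051, 18.016], 'ee_rot': [-0.102, 0.995, -0.001, 0.002], 'contact_force': [0.877, -1.196, -0.363], 'gripper_width': 85.317}
tool in edge frame [-153.9   -3.6   18. ] tool y yaw-slab yaw 0.003
20 n 263 x' pct50/80/95 [-0.3  0.7  1.7] y [-52.9  47.6]
60 n 329 x' pct50/80/95 [1.2 2.2 3. ] y [-51.4  51.5]
100 n 336 x' pct50/80/95 [2.6 3.7 4.6] y [-51.7  52.3]
140 n 358 x' pct50/80/95 [4.  5.2 6.1] y [-49.   52.3]
top z [164.6 172.9]  x' [-67.6   6.1] y [-51.   51.7]
```

The foot is against the edge (x' ≈ -0.5 mm) with about 0.04 rad of tilt, which is within the limit. I'll back off a little and hold so it stands upright.

Request:
send_rows(steps=[[[0,0,0,0,1],[0,-0.4,0,0,1],[0,-0.6,0,0,1],[0,0,0,0,1],[0,0,0,0,1],[0,0,0,0,1],[0,0,0,0,1]]])

```text
clock: 3.55
position: [639.0, -122.2, 17.4]
ee_rot: [-0.102, 0.995, -0.001, 0.002]
contact_force: [-0.8, -0.8, 0.7]
gripper_width: 85.0
```

```bash
python3 -c "
from h import *
tool(); E,ye=carton('g')
b=ye&(E[...,2]>20)&(E[...,2]<150)&(abs(E[...,1])<48)&(abs(E[...,0])<10); q=E[b]
A=np.c_[q[:,1:],np.ones(len(q))]; print(np.linalg.lstsq(A,q[:,0],rcond=None)[0])"
```

```text
{'clock': 3.55, 'joints': [0.06, 0.633, -0.163, 0.002, -0.772, -1.427], 'position': [638.965, -122.212, 17.444], 'ee_rot': [-0.102, 0.995, -0.001, 0.002], 'contact_force': [-0.791, -0.82, 0.655], 'gripper_width': 84.966}
tool in edge frame [-163.2   -3.3   17.4] tool y yaw-slab yaw 0.003
20 n 279 x' pct50/80/95 [-0.9  0.   0.9] y [-52.8  47.4]
60 n 333 x' pct50/80/95 [-0.9  0.   1.1] y [-52.8  51.7]
100 n 381 x' pct50/80/95 [-1.1 -0.1  0.8] y [-52.8  52.3]
140 n 348 x' pct50/80/95 [-1.3 -0.3  0.6] y [-49.7  52.4]
top z [164.4 171.2]  x' [-73.   -0.2] y [-49.7  51.7]
[-0.00588643 -0.0012297  -0.85899589]
```

The carton stands upright with its foot at x' ≈ -0.9 mm and square within 0.006 rad. Next I back off, rise to TCP z ≈ 140, and approach the top.

Request:
send_rows(steps=[[[0,-1.5,0,0,1],[0,-1.5,-1,0,1],[0,0,-3,0,1],[0,0,-3,0,1],[0,0,-3,0,1],[0,0,-2.0,0,1],[-0.2,1.5,0,0,1],[0,1.5,0,0,1],[0,1.0,0,0,1],[0,0,0,0,1]]])

```text
clock: 4.43
position: [637.0, -115.7, 139.3]
ee_rot: [-0.101, 0.995, -0.0, -0.002]
contact_force: [0.0, -0.6, -0.6]
gripper_width: 85.1
```

```bash
python3 -c "
from h import *
tool(); carton('h')"
```

```text
{'clock': 4.433, 'joints': [0.07, 0.496, -0.054, 0.001, -1.024, -1.44], 'position': [636.987, -115.658, 139.282], 'ee_rot': [-0.101, 0.995, -0.0, -0.002], 'contact_force': [0.041, -0.646, -0.616], 'gripper_width': 85.12}
tool in edge frame [-156.4   -2.7  139.3] tool y yaw-slab yaw -0.001
20 n 280 x' pct50/80/95 [-0.9  0.   1.1] y [-52.6  47.9]
60 n 340 x' pct50/80/95 [-1.1 -0.2  0.8] y [-52.8  51.8]
100 n 389 x' pct50/80/95 [-1.1 -0.1  1.2] y [-53.4  52.1]
140 n 443 x' pct50/80/95 [-1.3 -0.1  0.7] y [-53.   52.1]
top z [164.7 171.3]  x' [-71.7   0.7] y [-52.8  51.5]
```

Carton unchanged. Pushing the top over in small steps.

Request:
send_rows(steps=[[[-0.2,0.8,0,0,1],[0,0.8,0,0,1],[0,0.8,0,0,1],[0,0.8,0,0,1],[0,0.8,0,0,1],[0,0.8,0,0,1]]])

```text
clock: 4.98
position: [627.4, -66.0, 135.0]
ee_rot: [-0.1, 0.995, -0.001, -0.006]
contact_force: [0.7, -1.3, 0.7]
gripper_width: 85.6
```

```bash
python3 -c "
from h import *
tool(); carton('i')"
```

```text
{'clock': 4.983, 'joints': [0.152, 0.478, -0.098, 0.001, -1.006, -1.523], 'position': [627.386, -66.047, 135.003], 'ee_rot': [-0.1, 0.995, -0.001, -0.006], 'contact_force': [0.694, -1.28, 0.714], 'gripper_width': 85.589}
tool in edge frame [-105.8   -3.2  135. ] tool y yaw-slab yaw -0.001
20 n 51 x' pct50/80/95 [5.1 6.5 7.2] y [-49.6 -14.2]
60 n 181 x' pct50/80/95 [12.9 14.5 15.4] y [-120.7   51.5]
100 n 312 x' pct50/80/95 [20.9 23.  24.5] y [-50.1  52.1]
140 n 372 x' pct50/80/95 [29.6 31.5 32.7] y [-52.   52.6]
top z [164.7 181.2]  x' [-37.2  34.8] y [-52.2  51.7]
```

Tilting cleanly at about 0.2 rad, foot still at the edge. Continuing.

Request:
send_rows(steps=[[[0,0.8,-0.2,0,1],[0,0.8,-0.2,0,1],[0,0.8,-0.2,0,1],[0,0.8,-0.2,0,1],[0,0.8,-0.2,0,1],[0,0.6,-0.2,0,1],[0,0,0,0,1],[0,0,0,0,1]]])

```text
clock: 5.7
position: [616.5, -12.6, 148.6]
ee_rot: [-0.102, 0.995, 0.0, -0.006]
contact_force: [0.2, -0.2, 0.4]
gripper_width: 85.5
```

```bash
python3 -c "
from h import *
tool(); carton('j')
im,d,P=load('j'); cv2.imwrite('pics/j2.png',cv2.resize(im[60:320,120:430],(775,595)))"
```

```text
{'clock': 5.7, 'joints': [0.241, 0.443, -0.118, -0.002, -1.021, -1.607], 'position': [616.539, -12.633, 148.586], 'ee_rot': [-0.102, 0.995, 0.0, -0.006], 'contact_force': [0.16, -0.2, 0.372], 'gripper_width': 85.461}
tool in edge frame [-51.3  -3.3 148.6] tool y yaw-slab yaw 0.002
60 n 25 x' pct50/80/95 [-43.2 -39.4 -38.4] y [-12.1  50.4]
100 n 49 x' pct50/80/95 [ 10.3  31.6 111. ] y [-41.6  52.6]
140 n 815 x' pct50/80/95 [ 91.8  97.9 101.6] y [-54.3  52.3]
```

View pics/j2.png

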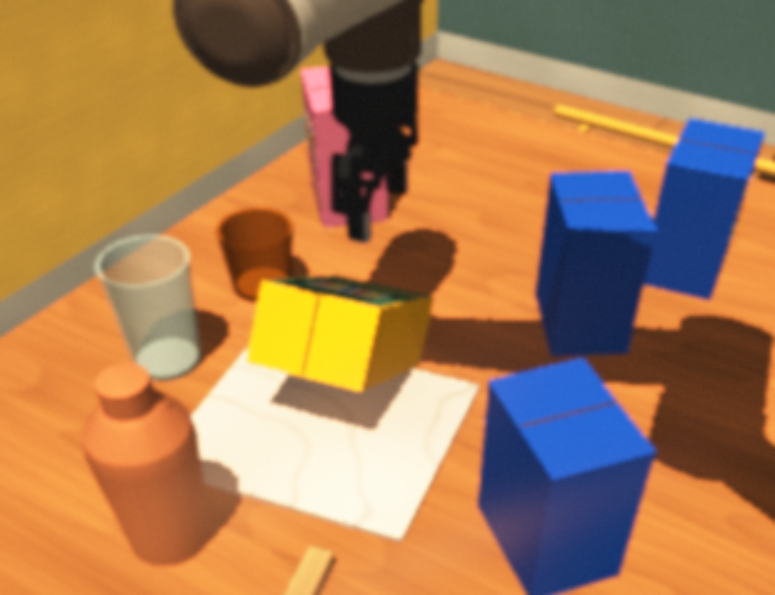

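It is mid-fall onto the slab, with its top face at crop (315,335) and the shadow still detached. I'll retract upward and let it settle.

Request:
send_rows(steps=[[[0,-2,-2,0,1],[0,-2,-3,0,1],[0,-2,-3,0,1],[0,-2,-2,0,1],[0,-2,0,0,1],[0,-2,0,0,1],[0,0,0,0,1],[0,0,0,0,1],[0,0,0,0,1]]])

```text
clock: 6.5
position: [641.9, -138.4, 251.5]
ee_rot: [-0.1, 0.995, -0.001, -0.008]
contact_force: [0.1, -0.1, 0.2]
gripper_width: 85.5
```

```bash
python3 -c "
from h import *
tool(); carton('k'); carton('k3')
snap('side','l')
for t in('k','l'):
    im,d,P=load(t); E=np.stack([(P[...,:2]-O)@X,(P[...,:2]-O)@Y,P[...,2]],-1)
    m=(abs(E[...,2]-88)<7)&(E[...,0]>-70)&(E[...,0]<200)&(abs(E[...,1])<85)
    m=cv2.morphologyEx(m.astype(np.uint8),cv2.MORPH_OPEN,np.ones((3,3)))>0
    q=E[m]; print(t,len(q),cv2.minAreaRect(q[:,:2].astype(np.float32)),np.round(np.percentile(q,[1,99],axis=0),1)); A=np.c_[q[:,:2],np.ones(len(q))]; print(np.linalg.lstsq(A,q[:,2],rcond=None)[0])
import cv2 as c
c.imwrite('pics/kl.png',np.hstack([c.resize(load('k')[0],(400,300)),c.resize(load('l')[0],(400,300))]))"
```

```text
{'clock': 6.5, 'joints': [0.035, 0.435, 0.136, 0.003, -1.287, -1.406], 'position': [641.928, -138.436, 251.547], 'ee_rot': [-0.1, 0.995, -0.001, -0.008], 'contact_force': [0.077, -0.113, 0.248], 'gripper_width': 85.547}
tool in edge frame [-179.7   -3.   251.5] tool y yaw-slab yaw -0.002
k 2556 ((59.94972610473633, -2.2562026977539062), (173.56654357910156, 111.19905090332031), 0.28583380579948425) [[-21.9 -55.8  82.2]
 [145.4  52.7  90.8]]
[-2.65570721e-03 -3.92088432e-03  8.82413489e+01]
l 559 ((41.57249450683594, -52.64885330200195), (26.83855628967285, 138.5056610107422), 82.27787017822266) [[-25.3 -57.7  83.9]
 [107.4 -32.   92.3]]
[3.54425135e-03 1.07274389e-04 8.84132435e+01]
```

View pics/kl.png

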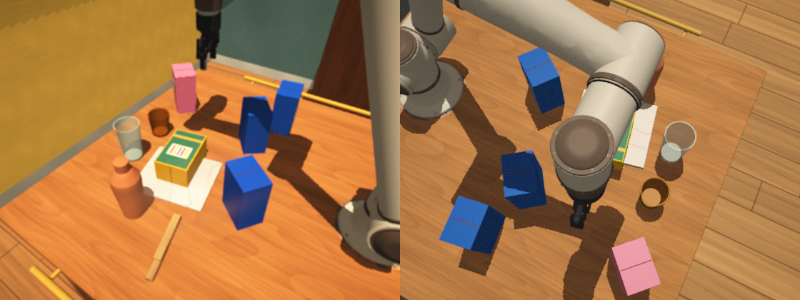

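The carton lies flat with the green front up and its top face at 88 mm. Its underside is at x' ≈ -25 mm, it is 2 mm off line and square within 0.3°. The other objects are still standing, and the gripper is clear.

```bash
python3 -c "
from h import *
print(job.job_done())"
```

```text
the job is handed in; nothing more can be done
None
```

The carton is lying flat on its back on the slab, green front up, and the job is handed in; no verdict was reported. I slid it, still standing, about 37 mm to the slab's near edge with the back of the open finger. I let it stand there for about 0.3 s, then pushed its top over with small steps high up. The last reading before hand-in was at 6.5 s on the clock.

| Check | Measured | Limit |
|---|---|---|
| Foot against the edge while standing | 0.9 mm short, upright | within 10 mm, tilt under 0.12 rad |
| Final position of the underside | 25 mm outside the edge | 45 mm |
| Distance of its middle from the slab's centre line | 2 mm | 65 mm |
| Length square to the edge | within 0.005 rad | 0.2 rad |
| Level (green face at 88 mm height) | within 0.005 rad | 0.15 rad |

- **One view disagreed:** the final figures come from the scene camera. In the side view the arm hid most of the carton, so its fit there is not usable, though it agreed on the height.
- **Other objects:** the shaker, jug, rocks glass and muddler looked undisturbed in the last pictures, but I did not re-measure their positions. The gripper was about 250 mm up and touching nothing.
- **Contact came early:** the finger met the carton about 17 mm sooner than the quoted finger width implied. It tilted by about 0.04 rad at the edge, and I backed off until it stood upright again.

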